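# Snap the carver's chisel case shut

## Robot

A 7-joint arm with a two-finger parallel gripper is mounted at the origin on the work surface. World frame = base frame: x ahead of the robot, y to its left, z up, the work surface at z = 0. Lengths are in mm, angles in rad, forces in N, time in s.
With the tool pointing down it reaches from about 425 to 825 mm from the base axis. Payload 3.6 kg.
Tool frame: the origin (TCP) lies on the centre line of the jaws, within the pads' length; the fingertips stand 25 mm ahead of it and the grasp point (between the pads) lies 6 mm ahead of it; z points along the fingers, y is the line along which they close (so a half turn about z gives the same grasp; the last joint's range is limited). The gripper opens to 85 mm and grips with 20 to 120 N. Pads are 22 mm wide; open, the fingers measure 114 mm over their backs; the gripper's body (76 mm by 85 mm) begins 54 mm behind the grasp point. The pads swing forward as they close: fully open they stand 13 mm farther back than shut.
Start: joints at [1.308, 0.615, -0.013, 1.423, 0.008, 1.103, -0.04], TCP at [152.499, -631.83, 256.297] pointing down, gripper open.
Joint ranges: [-3.12, 3.12], [-0.3, 2.06], [-1.34, 1.32], [0.26, 2.42], [-1.36, 4.5], [0.01, 1.98], [-2.84, 2.84]. Speed limits (rad/s): [2.79, 2.79, 3.14, 3.14, 3.14, 3.14, 3.14].

## Interface

Orientations are given as a rotation vector (axis times angle).
In Python, from bench import get_obs, snapshot, camera_params, finish_job gives the robot as it stands. The module is installed in compiled form; this text tells all that it offers.
- The arm moves only by the shell command python3 -m pendant 'ROWS' [FORCE]. ROWS is JSON, one flat list of numbers, 7 for each row, row after row: the shift along the tool's x, y, z in cm, then the turn, a rotation vector about the tool's x, y, z in degrees, then the finger opening in cm, from 0 to 8.54. In form: [tx, ty, tz, wx, wy, wz, gripper, tx, ty, tz, wx, wy, wz, gripper, ...]. A call has 1 to 8 rows; each row shifts and turns the commanded pose from where the row before left it, along the tool's axes as they then stand; what a row does not reach is not made up. A row lasts 1/12 s, in which the tool goes at most 41.7 mm and 7.16 degrees, less where a joint would pass 70% of its speed; a pose out of reach is approached as far as the arm can. A call is refused whole if a number of a shift passes 4.17 or a number of a turn 7.16, either way. A call with a gripper value outside its range is refused whole. The fingers move at their own pace and stop on an object; FORCE is the grip in N (left out, the last holds). Time passes only in rows, so rows that do not move let the fingers close. It gives the time, the measured TCP pose, the force, the opening and the grip force at its end, in the units of the state.
- get_obs(): the state, without advancing time (a new reading comes with each control period).
- snapshot(name): name is "scene" or "top"; returns the picture (480x640x3 uint8, red, green, blue); there is no depth.
- camera_params(name): a dict with "mtx" (3x3 intrinsics, pixels), "R" (3x3) and "t" (3): a world point X has camera coordinates R X + t. Camera axes: x right, y down, z forward; pixel columns grow to the right and rows downward; lengths in mm; the calibration is good to about 2 mm. A picture is of the moment at which its call begins. camera_params takes no time and is no camera call.
- finish_job(): hands the job in; it is judged then, once.
The state is a dict: "t": time; "joint_pos": joint angles; "qvel": joint speeds; "tau": joint torques, N m; "tool_pos": TCP position; "tool_rot": TCP orientation; "contact_force": force on the tool from outside, world axes, zero at the start; "ft_torque": the same for the moment, N m; "opening": opening from 0.0 (shut) to 1.0 (fully open); "grip_force": force on a finger pad.
Only numpy, scipy, OpenCV 4.12 (cv2) and the standard library are available. Lean on these libraries where they do the work, as an engineer would, in place of code of your own. Each camera call takes 0.05 s, during which the arm holds its last target. There are 200 camera calls.

## Task

Two plywood tool cases stand open on marble slabs on the stone carver's bench: a long narrow one with the chisels and a square one. Close the lid of the long chisel case and press its front edge down until the catch snaps and the lid is fully shut. Leave the square case's lid open just as it is.

Things in the scene. Friction and masses are not known exactly. Their poses are not given: they have to be found in the camera images.
- long_case: Long chisel case: plywood, 260 mm wide (its y), 120 mm deep (its x), open body 45 mm high, yaw within 0.5 rad, fixed on a marble slab (290 by 150 mm) that stands 12 to 45 mm above the bench. Origin: centre of the case's underside, on the slab. The hinge line runs along y, 60 mm along +x from the origin and 46 mm above it. A sprung roller catch is in the middle of its front (-x).
- long_lid (a joint): Opening angle (rad) of its lid: 0 shut, starts 0.45 to 0.9. Stiff hinge: the lid stays where left and needs about 1 N at the front edge to go down. At about 0.13 its steel tongue meets the catch: getting past takes 7 to 10 N at the front edge; below about 0.05 it snaps to 0 and is held. Let go above that, it stays ajar.
- long_lid_edge (a point): Middle of the front top edge of that lid, a flat plywood board 260 mm wide, 18 mm thick, 134 mm from hinge to front edge. Axes: x from this edge towards the hinge, y along the edge, z out of the upper face. The hinge line lies 134 mm along +x and 18 mm along -z (underside level). Shut, this point is 64 mm above the case's underside.
- square_lid_edge (a point): The same point, same axes, on the lid of the other case, to stay as it is: a square plywood case fixed on its own slab, 190 mm wide and 190 mm deep, same build, lid 190 mm wide and 204 mm from hinge to front edge, open at 0.45 to 0.9 rad. It stands to the left or the right of the long case.

How it is judged:
By the outcome, as a careful person would: the job done as asked, in the order asked, and still so for the second after the job is handed in, with the robot touching nothing.
It also fails if it takes over 32 s, if anything falls off the work surface, if the arm or the gripper's body presses on something with over 40 N, if the wrist force passes 120 N, or if a joint passes its speed limit or range.

## Working session

There is one attempt and no reset: what is moved stays moved. The work goes in short steps, Python scripts to look and compute and a shell command to move; the robot and the scene stay as the last step left them, time stands still between calls to the robot, and variables do not carry over. Pictures are saved under pics/ and viewed, at most 10 in all, crops included, and the job is handed in when it is done.

```bash
mkdir -p pics; python3 - <<'E'
from bench import *
import cv2
for n in("scene","top"):
    cv2.imwrite(f"pics/{n}0.png",snapshot(n)[:,:,::-1]); p=camera_params(n); print(n,p)
o=get_obs();print(o["t"],o["tool_pos"],o["tool_rot"],o["opening"])
E
```

```text
scene {'mtx': array([[620.71224655,   0.        , 317.85787268],
       [  0.        , 620.71224655, 243.83457844],
       [  0.        ,   0.        ,   1.        ]]), 'R': array([[-0.80208927,  0.59696795,  0.01679491],
       [ 0.49591034,  0.68145031, -0.53823638],
       [-0.33275476, -0.42338485, -0.84262657]]), 't': array([ 472.73125441, -209.86685708, 1275.10013589])}
top {'mtx': array([[506.47168373,   0.        , 310.80114235],
       [  0.        , 506.47168373, 241.85355346],
       [  0.        ,   0.        ,   1.        ]]), 'R': array([[-1.30678949e-02, -9.99914611e-01, -4.80034041e-06],
       [-9.97678904e-01,  1.30389973e-02, -6.68340380e-02],
       [ 6.68283937e-02, -8.68590986e-04, -9.97764106e-01]]), 't': array([   6.32332486,  565.01653917, 1041.05963369])}
0.1 [ 152.36922139 -631.23695925  255.25520878] [-3.11729857e+00 -3.70961721e-01  4.09707242e-04] 1.0011888459480403
```

View pics/scene0.png

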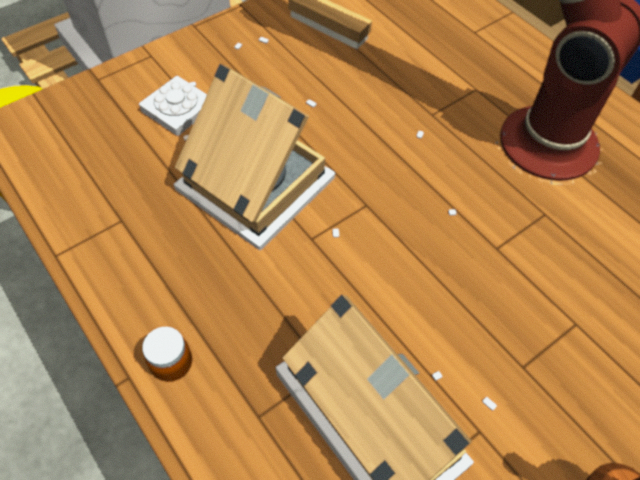

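View pics/top0.png

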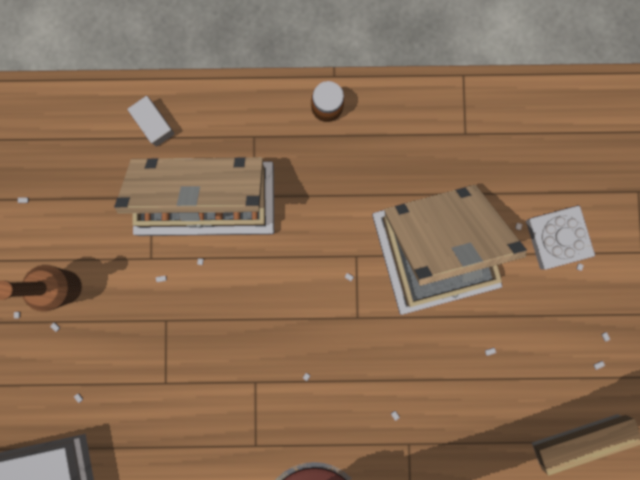

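The long case is at the upper left of the top view: lid front edge about (117,212) to (262,212), slab (133,233) to (272,163). The square case is on the right. I'll enlarge the long case.

```bash
python3 - <<'E'
import cv2,numpy as np
a=cv2.imread("pics/top0.png")[145:245,100:290]
b=cv2.imread("pics/scene0.png")[280:480,260:480]
a=cv2.resize(a,None,fx=4,fy=4,interpolation=2);b=cv2.resize(b,None,fx=2.7,fy=2.7,interpolation=2)
cv2.imwrite("pics/topc.png",a);cv2.imwrite("pics/scenec.png",b)
E
```

```text
(no output)
```

View pics/topc.png

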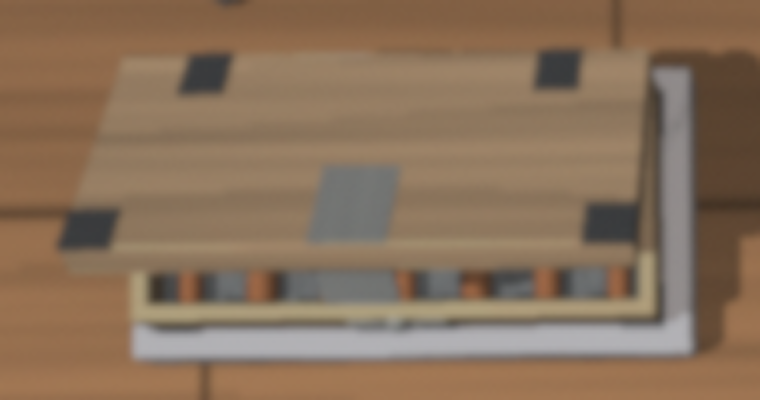

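View pics/scenec.png

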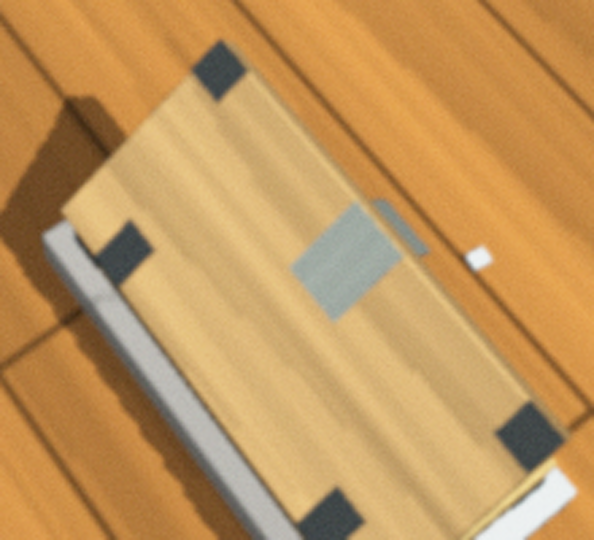

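Top crop: lid top-face corners at (122,58), (650,50), (637,243) and (58,249), with slab front corners at (132,358) and (692,355). Scene crop: lid front corners at (222,40) and (567,437), back corner at (62,210). Next is a model fit.

```bash
cat > fit.py <<'E'
import numpy as np
from bench import *
from scipy.optimize import least_squares
T=lambda u,v:("top",u/4+100,v/4+145)
S=lambda u,v:("scene",u/2.7+260,v/2.7+280)
# (kind, local) : lid coords (from edge x, y, z) or body coords
obs=[("L",(134,130,0),T(122,58)),("L",(134,-130,0),T(650,50)),("L",(0,-130,0),T(637,243)),("L",(0,130,0),T(58,249)),
("L",(0,-130,0),S(222,40)),("L",(0,130,0),S(567,437)),("L",(134,-130,0),S(62,210)),
("B",(-60,130,45),T(132,322)),("B",(-60,-130,45),T(655,318)),("B",(-75,145,0),T(132,358)),("B",(-75,-145,0),T(692,355)),("B",(75,-145,0),T(692,68)),("B",(75,-145,0),S(45,235))]
P={n:camera_params(n) for n in("top","scene")}
def world(p,k,l):
    x,y,w,h,th=p; l=np.array(l,float)
    if k=="L":
        a,z=l[0]-134,l[2]+18
        l=np.array([60+a*np.cos(th)+-z*-np.sin(th)*1.0,l[1],46-a*np.sin(th)+z*np.cos(th)])
    c,s=np.cos(w),np.sin(w)
    return np.array([x+c*l[0]-s*l[1],y+s*l[0]+c*l[1],h+l[2]])
def proj(n,X):
    q=P[n];v=q["mtx"]@(q["R"]@X+q["t"]);return v[:2]/v[2]
r=lambda p:np.concatenate([proj(o[2][0],world(p,o[0],o[1]))-o[2][1:] for o in obs])
if __name__=="__main__":
    s=least_squares(r,[600,230,0,28,.6],x_scale=[10,10,.1,10,.1],loss="soft_l1");p=s.x
    print(p.round(3));print(r(p).reshape(-1,2).round(1).tolist())
    print("edge now",world(p,"L",(0,0,0)).round(),"shut",world([*p[:4],0],"L",(0,0,0)).round())
    print("press pt (15mm in) shut",world([*p[:4],0],"L",(15,0,0)).round(),"hinge",world(p,"B",(60,0,46)).round())
    o=get_obs();print(o["tool_pos"].round(1))
    from scipy.spatial.transform import Rotation as R
    print(R.from_rotvec(o["tool_rot"]).as_matrix().round(3))
E
python3 fit.py
```

```text
[ 6.57775e+02  2.23568e+02 -0.00000e+00  2.61420e+01  6.34000e-01]
[[0.2, 0.1], [-0.5, 0.4], [-1.1, 0.8], [-0.0, 1.2], [-0.8, -0.6], [-1.6, 0.7], [-1.7, -0.3], [-0.3, 0.5], [-0.6, -0.1], [0.0, 0.9], [-0.6, -0.1], [-1.1, 0.5], [-1.8, -0.5]]
edge now [620. 224. 166.] shut [584. 224.  90.]
press pt (15mm in) shut [599. 224.  90.] hinge [718. 224.  72.]
[ 152.4 -631.2  255.3]
[[ 0.972  0.235 -0.001]
 [ 0.235 -0.972  0.002]
 [ 0.    -0.002 -1.   ]]
```

```bash
python3 -m pendant '[0,0,-4,0,0,0,0, 2.7,-2.9,0,0,0,0,0, 2.7,-2.9,0,0,0,0,0, 2.7,-2.9,0,0,0,0,0, 2.7,-2.9,0,0,0,0,0, 2.7,-2.9,0,0,0,0,0, 2.7,-2.9,0,0,0,0,0, 2.7,-2.9,0,0,0,0,0]' 20
```

```text
t: 0.77
tool_pos: [289.0, -388.1, 296.0]
tool_rot: [-3.119, -0.371, 0.001]
contact_force: [1.1, -1.4, 0.1]
opening: -0.0
grip_force: 0.0
```

```bash
python3 -m pendant '[2.7,-2.9,0,0,0,0,0, 2.7,-2.9,0,0,0,0,0, 2.7,-2.9,0,0,0,0,0, 2.7,-2.9,0,0,0,0,0, 2.7,-2.9,0,0,0,0,0, 2.7,-2.9,0,0,0,0,0, 2.7,-2.9,0,0,0,0,0, 2.7,-2.9,0,0,0,0,0]'
```

```text
t: 1.43
tool_pos: [444.4, -112.1, 296.2]
tool_rot: [-3.12, -0.371, 0.001]
contact_force: [-0.0, -0.7, 0.5]
opening: -0.005
grip_force: 0.0
```

```bash
python3 -m pendant '[2.7,-2.9,0,0,0,0,0, 2.7,-2.9,0,0,0,0,0, 2.7,-2.9,0,0,0,0,0, 2.7,-2.9,0,0,0,0,0, 2.7,-2.9,0,0,0,0,0, 2.7,-2.9,0,0,0,0,0, 2.7,-2.9,0,0,0,0,0, 0,0,0,0,0,0,0]'; python3 - <<'E'
from bench import *
import fit,cv2,numpy as np
p=[657.8,223.6,0,26.1,.634]
for th in (.634,.55,.45,.35,.25,.13,.05,0): print(th,fit.world([*p[:4],th],"L",(15,0,0)).round(1)+[0,0,25])
o=get_obs();print(o["tool_pos"],o["joint_pos"])
cv2.imwrite("pics/s1.png",snapshot("scene")[:,:,::-1])
E
```

```text
t: 2.1
tool_pos: [581.3, 138.1, 295.2]
tool_rot: [-3.109, -0.389, -0.002]
contact_force: [-0.5, 1.5, 0.1]
opening: 0.001
grip_force: 0.0
0.634 [632.6 223.6 182.1]
0.55 [625.8 223.6 174.6]
0.45 [618.5 223.6 165.1]
0.35 [612.2 223.6 154.8]
0.25 [607.  223.6 144. ]
0.13 [602.1 223.6 130.4]
0.05 [599.8 223.6 121. ]
0 [598.8 223.6 115.1]
[581.27207042 138.08926324 295.23864938] [-0.09696036  0.50855991 -0.2731432   1.52299601  0.13727605  1.12643228
 -1.71778652]
```

View pics/s1.png

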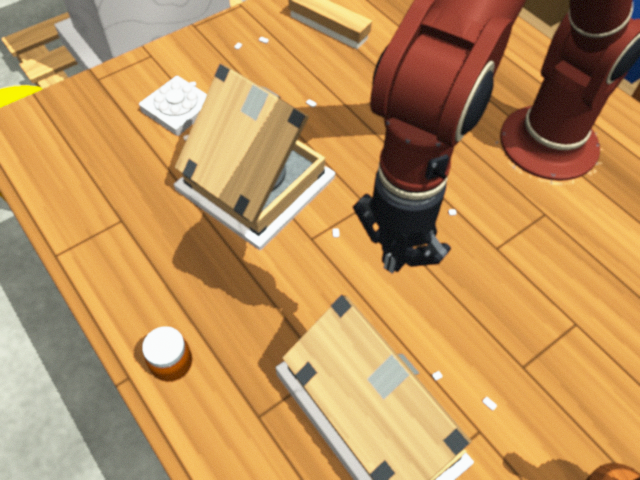

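The gripper is shut, about (400,250) in the picture, short of the lid. Both lids are unchanged. I'll go over the front edge and down.

```bash
python3 -m pendant '[3.5,-3.6,0,0,0,0,0, 3.5,-3.6,0,0,0,0,0, 0,0,3,0,0,0,0, 0,0,3,0,0,0,0, 0,0,3,0,0,0,0, 0,0,0,0,0,0,0]'; python3 - <<'E'
from bench import *
import cv2
a=snapshot("scene")[240:480,240:560];b=snapshot("top")[140:260,90:310]
cv2.imwrite("pics/c2.png",cv2.vconcat([cv2.resize(a,(400,300))[:,:,::-1],cv2.resize(b,(400,218))[:,:,::-1]]))
o=get_obs();print(o["tool_pos"],o["tool_rot"],o["contact_force"])
E
```

```text
t: 2.65
tool_pos: [618.6, 196.1, 199.1]
tool_rot: [3.115, 0.369, -0.023]
contact_force: [-0.5, -1.3, -2.1]
opening: -0.001
grip_force: 0.0
[622.22996726 197.93873225 205.65475151] [ 3.1185321   0.36887237 -0.00441747] [0.62917992 0.02040751 0.34255986]
```

View pics/c2.png

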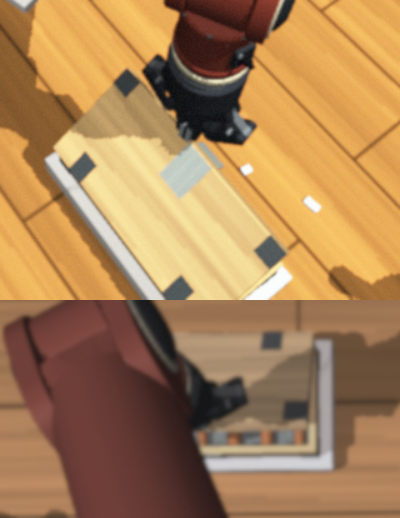

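The closed fingertips sit over the lid's front edge strip, about 26 mm off the middle, and the lid is still open. I'll centre, then push along the lid's arc.

```bash
python3 -m pendant '[1.7,-2.3,0,0,0,0,0, 0,0,0,0,0,0,0, -0.2,0,1.5,0,0,0,0, -0.3,-0.1,1.0,0,0,0,0, -0.5,-0.1,0.7,0,0,0,0, -0.7,-0.2,1.0,0,0,0,0, -0.6,-0.1,1.0,0,0,0,0]'
```

```text
t: 3.33
tool_pos: [611.8, 225.8, 157.0]
tool_rot: [-3.118, -0.37, -0.01]
contact_force: [0.5, -0.2, 0.8]
opening: 0.005
grip_force: 0.5
```

```bash
python3 -m pendant '[-0.5,-0.1,1.1,0,0,0,0, -0.3,-0.1,0.7,0,0,0,0, -0.2,0,0.7,0,0,0,0, 0,0,0,0,0,0,0]'; python3 -m pendant '[-0.1,0,0.5,0,0,0,0, -0.1,0,0.4,0,0,0,0,0,0,0,0,0,0,0]'
```

```text
t: 3.67
tool_pos: [600.2, 225.0, 130.3]
tool_rot: [-3.119, -0.371, -0.002]
contact_force: [-0.1, -0.1, 0.2]
opening: -0.002
grip_force: 0.0
t: 3.92
tool_pos: [597.8, 224.1, 119.7]
tool_rot: [3.119, 0.371, -0.002]
contact_force: [0.9, 1.3, 3.1]
opening: -0.001
grip_force: 1.7
```

```bash
python3 -m pendant '[0,0,0.2,0,0,0,0, 0,0,0.2,0,0,0,0,0,0,0,0,0,0,0]'; python3 -m pendant '[0,0,0.2,0,0,0,0, 0,0,0.1,0,0,0,0,0,0,0,0,0,0,0]'
```

```text
t: 4.17
tool_pos: [597.8, 224.3, 119.5]
tool_rot: [3.119, 0.371, -0.0]
contact_force: [-6.3, -2.8, 18.1]
opening: -0.003
grip_force: 8.6
t: 4.42
tool_pos: [597.9, 224.2, 119.4]
tool_rot: [3.119, 0.37, 0.001]
contact_force: [-8.8, -4.2, 29.9]
opening: -0.0
grip_force: 14.9
```

Rigid stop at 30 N, well above the catch force. I'll lift clear and look.

```bash
python3 -m pendant '[0,0,-1.5,0,0,0,0, 0,0,-3,0,0,0,0, 0,0,-4,0,0,0,0, -3,0,-4,0,0,0,0, -4,0,0,0,0,0,0, -3,2,0,0,0,0,0, -2,3,0,0,0,0,0,0,0,0,0,0,0,0]'; python3 - <<'E'
from bench import *
import cv2,fit,numpy as np
s=snapshot("scene")[:,:,::-1].copy()
for h in(26.1,30.5):
  for th in (0,.1): print(h,th,[fit.proj("scene",fit.world([657.8,223.6,0,h,th],"L",(x,y,0))).round(1).tolist() for x,y in((0,-130),(0,130),(134,-130))])
a=s[280:480,260:480];cv2.imwrite("pics/s3.png",cv2.hconcat([cv2.resize(a,None,fx=2,fy=2,interpolation=2),cv2.resize(s[40:280,140:360],(367,400))]))
E
```

```text
t: 5.08
tool_pos: [494.8, 140.8, 231.2]
tool_rot: [3.113, 0.359, -0.009]
contact_force: [0.4, -1.4, 0.0]
opening: -0.002
grip_force: 0.0
26.1 0 [[357.6, 304.9], [475.4, 441.3], [287.1, 352.6]]
26.1 0.1 [[357.0, 301.8], [476.4, 439.8], [286.1, 353.3]]
30.5 0 [[357.8, 303.6], [476.1, 440.5], [287.0, 351.5]]
30.5 0.1 [[357.2, 300.5], [477.1, 438.9], [286.0, 352.2]]
```

View pics/s3.png

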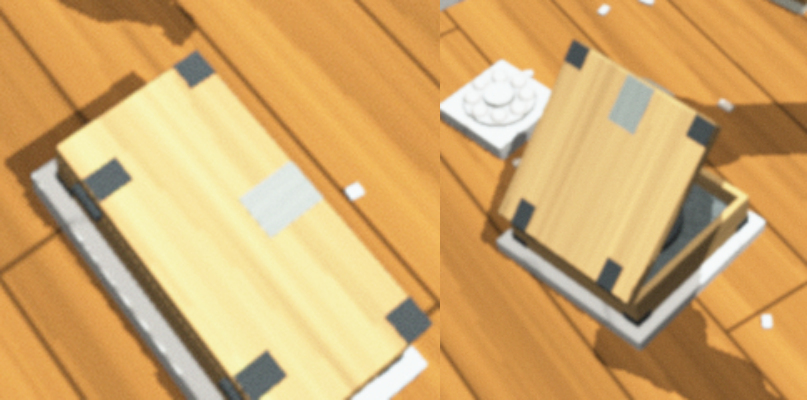

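The long lid's front corners are at (357.5,305) and (475.5,441), which matches the fully shut prediction of (357.6,304.9) and (475.4,441.3). The square lid is unchanged and the arm is clear.

```bash
python3 -c "
from bench import *
print(finish_job())"
```

```text
the job is handed in; nothing more can be done
None
```

The long chisel case is closed and, as far as the camera and force readings show, its catch has snapped. The square case's lid is still open as it was, and I handed the job in at about 5 s with the arm clear of everything.

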